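Hold the bedside lamp's battery cap at its test position

TASK

Pick up the loose battery cap by its blue grip bar and put it fully home in the bayonet well of the bedside lamp, bar in line with the green entry marks, then twist it clockwise (seen from above) half of the way to the lock, until the bar is in line with the yellow test marks, without ever letting it click into the lock at the red marks. The contact is sprung and turns the cap back when let go, so finish while still gripping the cap and holding it steady at the yellow marks. Leave the picture tiles, books and mug where they are.

Things in the scene. Friction and masses are not known exactly. Their poses are not given: they have to be found in the camera images.
- cap: Loose battery cap, about 120 g, stands on its plug. Origin: centre of the plug's underside, z up. Grey plug 42 mm in diameter, z 0 to 18 mm; white flange 62 mm, z 18 to 25; blue grip bar with yellow ends, z 25 to 53, 58 long along x, 14 wide along y. Two brass lugs under the bar's ends (+x, -x), 7 wide, z 0 to 7, reach 28 mm from the axis. A half turn about z makes no difference.
- bar (a point): Middle of the cap's blue grip bar, on the cap's axis, 40 mm above the cap's origin, axes as the cap. Grip the bar here across its 14 mm width (the cap's y).
- lamp: Black bedside lamp, fixed. Origin: on the bedside top under the centre of its battery well, z up. The green entry marks are at its +x and -x; yellow test marks 45 degrees clockwise of these seen from above, red lock marks 90. Foot 22 mm thick, x -60 to 60, y -235 to 55 mm. The stem stands at y = -190 mm and carries the lamp's head, under 300 mm high.
- well (a point): Centre of the well's mouth at rim height, 41 mm above the bedside top, axes as the lamp. Grey ring, 88 mm across, marks on top. Bore 45 mm for the plug, slots 12 mm wide at the green marks let the lugs down; below the lip they turn clockwise with 3 mm of play up and down. Fully home, the flange lies on the rim and the cap's origin is 18 mm below this point.
- contact (a joint): Turn of the sprung contact in the well, rad, 0 at rest, growing clockwise. The lugs meet it after some 0.12 rad of twist and push it on: it reads about 0.66 with the bar at yellow. It pushes back with 0.06 N m at first, 0.13 N m at yellow. Past 1.1 rad (cap about 70 degrees from green) the cap clicks into the lock.
- tile_pink: Bystander: small standing wooden picture tile, pink faces, 24 x 75 x 75 mm, origin at the centre of its underside.
- tile_teal: Bystander: small standing wooden picture tile, teal faces, 24 x 75 x 75 mm, origin at the centre of its underside.
- books: Bystander: stack of two books, 134 x 194 x 46 mm, origin at the centre of its underside.
- mug: Bystander: blue mug, 76 mm in diameter, 90 mm high, origin at the centre of its underside.
Mind the look-alikes: they are no part of the job. What is meant by the cap is not orange or purple, and is the smaller of those in its own colour.

How it is judged:
By the outcome, as a careful person would: the job done as asked, in the order asked, and still so for the second after the job is handed in, while the arm keeps its last pose, push and grip.
It also fails if it takes over 38 s, if anything falls off the work surface, if the arm or the gripper's body presses on something with over 40 N, if the wrist force passes 120 N, or if a joint passes its speed limit or range.

ROBOT

A 6-joint arm with a two-finger parallel gripper is mounted at the origin on the work surface. World frame = base frame: x ahead of the robot, y to its left, z up, the work surface at z = 0. Lengths are in mm, angles in rad, forces in N, time in s.
With the tool pointing down it reaches from about 350 to 975 mm from the base axis. Payload 7.1 kg.
Tool frame: the origin (TCP) lies at the very end of the fingers, on their centre line; the grasp point (between the pads) lies 19 mm behind it; z points along the fingers, y is the direction in which the jaws open and shut (so a half turn about z gives the same grasp; the last joint's range is limited). The gripper opens to 88 mm and grips with 3 to 60 N. Pads are 20 mm wide; open, the fingers measure 115 mm over their backs; the gripper's body (75 mm by 178 mm) begins 61 mm behind the grasp point.
Start: joints at [1.157, 0.423, 1.63, -0, 1.089, -0.019], TCP at [240.357, 576.917, 222.675] pointing down, gripper open.
Joint ranges: [-3, 3], [-0.9, 2.11], [0.09, 2.58], [-1.31, 4.45], [0.11, 2.69], [-2.54, 2.54]. Speed limits (rad/s): [2.39, 2.39, 3.01, 3.14, 3.14, 3.14].

INTERFACE

Orientations are given as a rotation vector (axis times angle).
In Python, from workcell import ctrl, imaging gives the robot as it stands. The module is installed in compiled form; this text tells all that it offers.
- The arm moves only by the shell command python3 -m pendant 'ROWS'. ROWS is JSON, a list of rows, each an object with "turn": the turn, a rotation vector about the world's x, y, z in rad, a list of three; "dp": the shift along the world's x, y, z in m, a list of three; "claw": the finger opening in m, from 0 to 0.0878. A call has 1 to 8 rows; each row is the pose to reach, as a shift and turn from the pose commanded when the call began; what a row does not reach only later rows make up. A row lasts 1/10 s, in which the tool goes at most 50 mm and 8.59 degrees, less where a joint would pass 70% of its speed; a pose out of reach is approached as far as the arm can. A call with a gripper value outside its range is refused whole. The fingers move at their own pace and stop on an object; the grip force is fixed at half the most. Time passes only in rows, so rows that repeat a pose let the fingers close. It gives the time, the measured TCP pose, the force and the opening at its end, in the units of the state.
- ctrl.get_obs(): the state, without advancing time (a new reading comes with each control period).
- imaging.get_image(name): name is "side" or "top" or "wrist"; returns a dict with "pixels" (480x640x3 uint8, blue, green, red), "fov_y" (degrees; the focal length in pixels is half the picture's height over the tangent of half this angle, whatever the lens; pixels are square), "cx", "cy" (the principal point, pixels), "k1" (the pictures are not rectified: a ray, as slopes to the right and down, at radius r is drawn at 1 + k1 r^2 times it, then the intrinsics apply), "xyz" and "rotation" of the camera in the world. Camera axes: x right, y up, looking along -z (the intrinsics and any distortion apply to the point x, -y, -z); pixel columns grow to the right and rows downward; lengths in mm; the calibration is good to about 2 mm. A picture is of the moment at which its call begins. There is no depth.
- ctrl.close_job(): hands the job in, once; it reports no verdict.
The state is a dict: "t": time; "qpos": joint angles; "qvel": joint speeds; "joint_torque": joint torques, N m; "ee_pos": TCP position; "orientation": TCP orientation; "ft_force": force on the tool from outside, world axes, zero at the start; "moment": the same for the moment, N m; "width": finger opening in mm.
Only numpy, scipy, OpenCV 4.12 (cv2) and the standard library are available. Lean on these libraries where they do the work, as an engineer would, in place of code of your own. Each camera call takes 0.05 s, during which the arm holds its last target.

## Working session

There is one attempt and no reset: what is moved stays moved. The work goes in short steps, Python scripts to look and compute and a shell command to move; the robot and the scene stay as the last step left them, time stands still between calls to the robot, and variables do not carry over. Pictures are saved under pics/ and viewed, and the job is handed in when it is done.

```bash
mkdir -p pics; python3 - <<'E'
from workcell import ctrl, imaging
import cv2,numpy as np
o=ctrl.get_obs(); print({k:np.round(v,3).tolist() for k,v in o.items()})
for n in ["side","top","wrist"]:
    d=imaging.get_image(n); cv2.imwrite(f"pics/{n}0.png",d["pixels"])
    print(n,{k:np.round(v,4).tolist() for k,v in d.items() if k!="pixels"})
E
```

```text
{'t': 0.0, 'qpos': [1.157, 0.424, 1.631, 0.0, 1.089, -0.019], 'qvel': [-0.0, -0.0, -0.0, 0.0, 0.001, -0.001], 'joint_torque': [-0.001, -54.462, -27.367, 0.064, 0.023, -0.0], 'ee_pos': [240.148, 576.452, 221.92], 'orientation': [-0.616, -3.08, 0.002], 'ft_force': [-0.386, -0.052, -0.162], 'moment': [-0.031, 0.008, 0.036], 'width': 87.672}
side {'fov_y': 49.7784, 'cx': 315.8217, 'cy': 246.509, 'k1': -0.0534, 'xyz': [437.3361, -432.9729, 700.0035], 'rotation': [0.7411, -0.0964, -0.2018]}
top {'fov_y': 52.5525, 'cx': 322.7383, 'cy': 240.7427, 'k1': -0.0848, 'xyz': [420.4019, 155.9734, 977.1293], 'rotation': [0.1162, -0.1431, -1.5833]}
wrist {'fov_y': 71.8192, 'cx': 318.8994, 'cy': 237.1017, 'k1': 0.0212, 'xyz': [175.6199, 603.1792, 385.265], 'rotation': [-0.2302, -0.1531, 1.1688]}
```

View pics/side0.png

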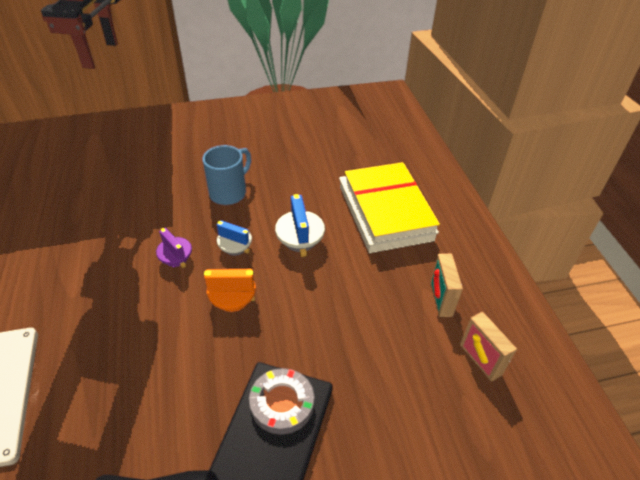

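View pics/top0.png

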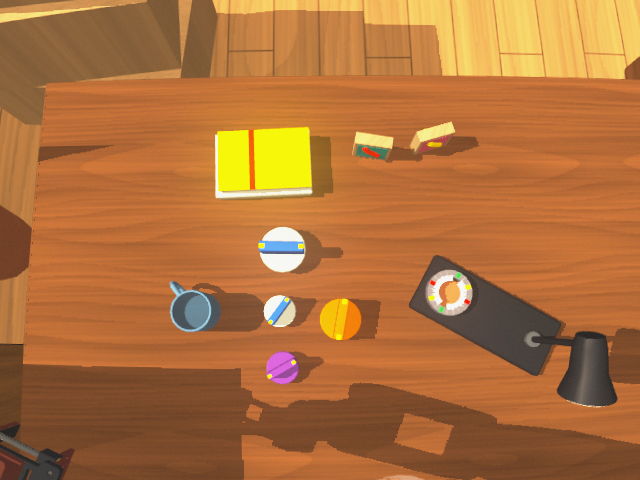

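View pics/wrist0.png

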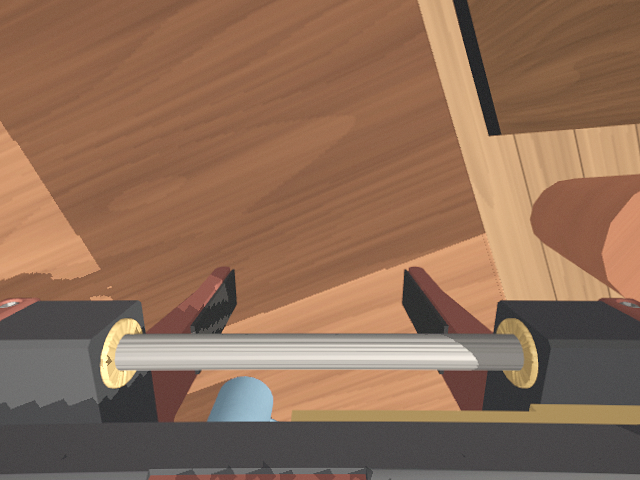

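The caps in the top view are large white/blue (282,248), small white/blue (280,311), orange (340,319) and purple (282,368). The description points to the small white/blue one at top (280,311), side (234,237). Next I'll take a close crop and measure.

```bash
cat > h.py <<'E'
import numpy as np,cv2
from scipy.spatial.transform import Rotation as R
from workcell import ctrl, imaging
def ray(d,uv):
    f=240/np.tan(np.radians(d["fov_y"])/2)
    K=np.array([[f,0,d["cx"]],[0,f,d["cy"]],[0,0,1.]])
    p=cv2.undistortPoints(np.array([[uv]],float),K,np.array([d["k1"],0,0,0.]))[0,0]
    v=R.from_rotvec(d["rotation"]).apply([p[0],-p[1],-1]); return np.array(d["xyz"]),v/np.linalg.norm(v)
def plane(d,uv,z):
    o,v=ray(d,uv); return o+v*(z-o[2])/v[2]
def tri(d1,u1,d2,u2):
    a,v=ray(d1,u1);b,w=ray(d2,u2)
    s=np.linalg.lstsq(np.c_[v,-w],b-a,rcond=None)[0]
    p,q=a+s[0]*v,b+s[1]*w
    return (p+q)/2,np.linalg.norm(p-q)
def proj(d,P):
    f=240/np.tan(np.radians(d["fov_y"])/2)
    c=R.from_rotvec(d["rotation"]).inv().apply(np.array(P)-d["xyz"])
    x,y=c[0]/-c[2],-c[1]/-c[2]; k=1+d["k1"]*(x*x+y*y)
    return np.array([f*x*k+d["cx"],f*y*k+d["cy"]])
def blobs(img,lo,hi,box,minA=4):
    x0,y0,x1,y1=box
    hsv=cv2.cvtColor(img[y0:y1,x0:x1],cv2.COLOR_BGR2HSV)
    m=cv2.inRange(hsv,np.array(lo),np.array(hi))
    n,l,s,c=cv2.connectedComponentsWithStats(m)
    return [(int(s[i,4]),np.round(c[i]+[x0,y0],2),s[i,:4]+[x0,y0,0,0]) for i in range(1,n) if s[i,4]>=minA]
E
python3 - <<'E'
from h import *
T=imaging.get_image("top");S=imaging.get_image("side")
C={"yel":((20,120,120),(35,255,255)),"grn":((45,100,60),(80,255,255)),"red":((0,170,120),(6,255,255)),"blue":((100,120,80),(125,255,255)),"white":((0,0,150),(179,60,255))}
for nm,d,cap,well in (("top",T,(255,285,305,335),(415,260,485,325)),("side",S,(212,212,256,256),(240,360,325,445))):
    for k in ("yel","blue","white"):
        print(nm,"cap",k,[(b[0],b[1].tolist(),b[2].tolist()) for b in blobs(d["pixels"],*C[k],cap)])
    for k in ("yel","grn","red"):
        print(nm,"well",k,[(b[0],b[1].tolist()) for b in blobs(d["pixels"],*C[k],well)])
def crop(d,b): x0,y0,x1,y1=b; return cv2.resize(d["pixels"][y0:y1,x0:x1],(400,300),interpolation=cv2.INTER_CUBIC)
cv2.imwrite("pics/crop.png",np.vstack([np.hstack([crop(T,(250,282,314,330+0)),crop(T,(410,260,490,320))]),np.hstack([crop(S,(205,210,265,255)),crop(S,(235,360,331,432))])]))
E
```

```text
top cap yel [(11, [286.45, 299.18], [285, 298, 4, 4]), (11, [269.82, 321.55], [268, 320, 4, 4])]
top cap blue [(166, [278.54, 310.7], [268, 297, 22, 28])]
top cap white [(264, [272.22, 305.21], [264, 295, 23, 25]), (278, [285.9, 315.94], [273, 300, 22, 27])]
top well yel [(27, [467.81, 286.7]), (24, [431.0, 297.5])]
top well grn [(22, [458.0, 275.14]), (22, [441.0, 309.14])]
top well red [(17, [432.12, 282.35]), (20, [466.6, 301.35])]
side cap yel [(8, [218.75, 221.62], [217, 220, 4, 4]), (5, [245.2, 231.4], [244, 231, 3, 2])]
side cap blue [(407, [232.39, 232.29], [217, 222, 31, 22])]
side cap white [(7, [221.0, 222.71], [219, 221, 4, 4]), (22, [249.23, 237.14], [248, 232, 3, 11]), (280, [229.41, 245.14], [217, 235, 30, 18])]
side well yel [(41, [269.68, 374.07]), (49, [293.37, 420.55])]
side well grn [(33, [255.61, 389.03]), (35, [307.2, 404.63])]
side well red [(21, [290.38, 373.33]), (31, [271.55, 421.9])]
```

View pics/crop.png

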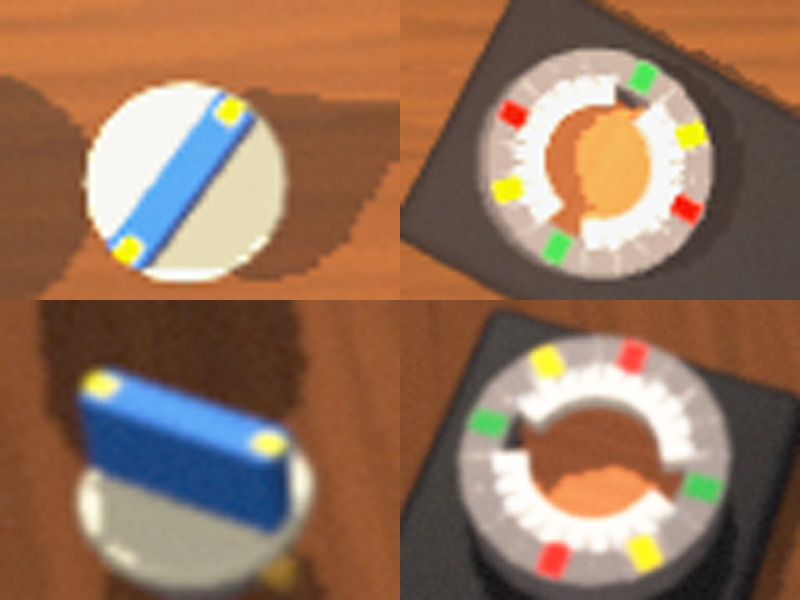

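The crop shows the small white-flanged cap with a blue bar and yellow ends. It also shows the well ring with paired green, yellow and red marks. Next: triangulate.

```bash
python3 - <<'E'
from h import *
T=imaging.get_image("top");S=imaging.get_image("side")
def pr(n,a,b):
    p,e=tri(T,a,S,b); print(n,p.round(1),"gap",round(e,1),"topplane",plane(T,a,round(p[2])).round(1)); return p
# side left cap end = (218.75,221.6)
print("cap A/B pairing")
for a in ([286.45,299.18],[269.82,321.55]):
  for b in ([218.75,221.62],[245.2,231.4]): pr("cap",a,b)
Wt=dict(y=([467.81,286.7],[431,297.5]),g=([458,275.14],[441,309.14]),r=([432.12,282.35],[466.6,301.35]))
Ws=dict(y=([269.68,374.07],[293.37,420.55]),g=([255.61,389.03],[307.2,404.63]),r=([290.38,373.33],[271.55,421.9]))
for k in Wt:
  for i in (0,1):
    for j in (0,1): pr(k+str(i)+str(j),Wt[k][i],Ws[k][j])
for nm,D,z in (("T",T,41),("S",S,41)):
  W=Wt if nm=="T" else Ws
  c=np.mean([plane(D,u,z) for k in W for u in W[k]],0); print(nm,"centre",c.round(1))
  for k in W:
    a,b=[plane(D,u,z) for u in W[k]]; v=a-b; print(k,np.linalg.norm(v).round(1),np.degrees(np.arctan2(v[1],v[0])).round(1)%180)
for nm,D,W in (("T",T,([286.45,299.18],[269.82,321.55])),("S",S,([218.75,221.62],[245.2,231.4]))):
    a,b=[plane(D,u,53) for u in W]; v=a-b; print(nm,(a+b)/2,np.linalg.norm(v).round(1),np.degrees(np.arctan2(v[1],v[0])).round(1)%180)
# flange extents in top at z=25
b=[plane(T,u,25) for u in ([264,310],[296,310],[280,295],[280,327])];print(np.round(b,1).tolist())
# stem,head, others
for u,z in (([533,340],22),([592,333],290),([587,403],250)):print(u,plane(T,u,z).round())
E
```

```text
cap A/B pairing
cap [441.4 205.7  90.4] gap 39.9 topplane [461.3 207.2  90. ]
cap [463.3 209.4  52.1] gap 0.6 topplane [463.1 209.4  52. ]
cap [421.1 240.8  54.4] gap 1.0 topplane [421.6 240.8  54. ]
cap [443.3 243.1  19.1] gap 43.4 topplane [421.6 244.   19. ]
y00 [ 467.1 -114.9  127.5] gap 16.4 topplane [ 475.3 -114.7  128. ]
y01 [ 481.4 -142.3   41.4] gap 1.1 topplane [ 480.9 -142.4   41. ]
y10 [461.8 -68.3  42.6] gap 0.6 topplane [461.5 -68.2  43. ]
y11 [477.7 -94.8 -65.7] gap 22.9 topplane [466.3 -94.4 -66. ]
g00 [ 469.1 -110.7   95. ] gap 60.0 topplane [ 499.1 -108.1   95. ]
g01 [ 504.2 -124.1   41.8] gap 0.7 topplane [ 503.8 -124.    42. ]
g10 [439.1 -86.8  42. ] gap 0.6 topplane [438.8 -86.8  42. ]
g11 [ 474.1 -101.8    1. ] gap 69.4 topplane [439.6 -97.5   1. ]
r00 [490.9 -72.4  41.1] gap 0.2 topplane [490.8 -72.4  41. ]
r01 [476.5 -95.6 -49. ] gap 42.2 topplane [497.6 -94.3 -49. ]
r10 [ 467.3 -114.8  119.5] gap 34.7 topplane [ 449.9 -113.4  120. ]
r11 [ 453.  -138.1   41.4] gap 0.7 topplane [ 452.6 -138.3   41. ]
T centre [ 471.4 -105.5   41. ]
y 76.2 104.7
g 74.9 150.2
r 76.2 59.9
S centre [ 472.1 -105.    41. ]
y 77.2 104.8
g 75.1 150.2
r 75.7 60.1
T [442.29974252 225.12108787  53.        ] 52.1 142.7
S [442.10288209 225.33810006  53.        ] 54.6 141.9
[[444.0, 254.7, 25.0], [443.1, 192.6, 25.0], [472.6, 223.5, 25.0], [410.9, 223.8, 25.0]]
[533, 340] [ 374. -274.   22.]
[592, 333] [ 394. -244.  290.]
[587, 403] [ 288. -250.  250.]
```

Triangulation agrees across the two views, with gaps under 1.1 mm:
- **Cap:** centre (442.2, 225.2), bar top z≈53, flange ≈62 mm, bar at 142.4°.
- **Well:** centre (471.7, −105.2), z≈41.5. Green is at 150.2°, yellow 104.8° and red 60°.

The flange top is at z=25, so the fingertips must stay above that. I'll use TCP z≈28.

```bash
python3 - <<'E'
from h import *
o=ctrl.get_obs();m=R.from_rotvec(o["orientation"]).as_matrix();print(o["t"],np.degrees(np.arctan2(m[1,1],m[0,1])),m[:,2].round(4))
E
python3 -m pendant '[{"dp":[0.05,-0.087,-0.02],"turn":[0,0,-0.1],"claw":0.0878},{"dp":[0.202,-0.352,-0.06],"turn":[0,0,-0.262],"claw":0.0878},{"dp":[0.202,-0.352,-0.06],"turn":[0,0,-0.262],"claw":0.0878},{"dp":[0.202,-0.352,-0.06],"turn":[0,0,-0.262],"claw":0.0878},{"dp":[0.202,-0.352,-0.06],"turn":[0,0,-0.262],"claw":0.0878},{"dp":[0.202,-0.352,-0.06],"turn":[0,0,-0.262],"claw":0.0878},{"dp":[0.202,-0.352,-0.06],"turn":[0,0,-0.262],"claw":0.0878},{"dp":[0.202,-0.352,-0.06],"turn":[0,0,-0.262],"claw":0.0878}]'
```

```text
0.35 67.38293095297934 [-2.e-04 -4.e-04 -1.e+00]
t: 1.15
ee_pos: [438.1, 232.1, 164.1]
orientation: [1.013, 2.973, 0.001]
ft_force: [1.1, -0.4, 0.1]
width: 87.7
```

```bash
python3 -m pendant '[{"dp":[0,0,0],"turn":[0,0,0],"claw":0.0878},{"dp":[0,0,0],"turn":[0,0,0],"claw":0.0878},{"dp":[0,0,0],"turn":[0,0,0],"claw":0.0878}]'; python3 - <<'E'
from h import *
o=ctrl.get_obs();m=R.from_rotvec(o["orientation"]).as_matrix();print(o["t"],o["ee_pos"],np.degrees(np.arctan2(m[1,1],m[0,1])),m[:,2].round(4))
T=imaging.get_image("top");W=imaging.get_image("wrist");cv2.imwrite("pics/t1.png",np.hstack([cv2.resize(T["pixels"],(400,300)),cv2.resize(W["pixels"],(400,300))]))
E
```

```text
t: 1.45
ee_pos: [437.1, 234.6, 164.3]
orientation: [1.013, 2.974, 0.001]
ft_force: [-0.3, -0.6, -0.6]
width: 87.8
1.45 [437.07845714 234.55688449 164.32455137] 52.39190480731365 [ 2.e-04  4.e-04 -1.e+00]
```

View pics/t1.png

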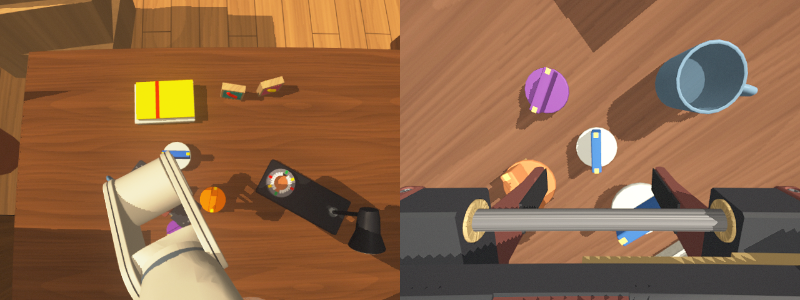

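The wrist view shows the small cap between the purple and large ones, with its bar perpendicular to the jaw direction. I'll check its position from the wrist camera.

```bash
python3 - <<'E'
from h import *
W=imaging.get_image("wrist")
bs=blobs(W["pixels"],(20,120,120),(35,255,255),(280,190,350,290),8)
print([(b[0],b[1]) for b in bs])
p=[plane(W,b[1],53) for b in bs];print(np.round(p,1))
if len(p)==2:
  v=p[0]-p[1];print((p[0]+p[1])/2,np.linalg.norm(v),np.degrees(np.arctan2(v[1],v[0]))%180)
print(ctrl.get_obs()["ee_pos"])
E
```

```text
[]
[]
[436.73787752 235.06622092 164.30405305]
```

```bash
python3 - <<'E'
from h import *
W=imaging.get_image("wrist")
bs=blobs(W["pixels"],(20,50,150),(40,255,255),(280,190,350,290),8)
print([(b[0],b[1]) for b in bs])
p=[plane(W,b[1],53) for b in bs];print(np.round(p,1))
if len(p)==2:
  v=p[0]-p[1];print((p[0]+p[1])/2,np.linalg.norm(v),np.degrees(np.arctan2(v[1],v[0]))%180)
print(ctrl.get_obs()["ee_pos"])
E
```

```text
[(63, array([313., 216.])), (58, array([314.14, 273.6 ]))]
[[421.9 240.3  53. ]
 [463.4 209.4  53. ]]
[442.66319821 224.82287321  53.        ] 51.77816676768907 143.33878188730355
[436.76032755 235.01871186 164.29774158]
```

```bash
python3 -m pendant '[{"dp":[0.0057,-0.0099,-0.03],"turn":[0,0,0.007],"claw":0.0878},{"dp":[0.0057,-0.0099,-0.07],"turn":[0,0,0.007],"claw":0.0878},{"dp":[0.0057,-0.0099,-0.09],"turn":[0,0,0.007],"claw":0.0878},{"dp":[0.0057,-0.0099,-0.09],"turn":[0,0,0.007],"claw":0.0878},{"dp":[0.0057,-0.0099,-0.09],"turn":[0,0,0.007],"claw":0.0878},{"dp":[0.0057,-0.0099,-0.09],"turn":[0,0,0.007],"claw":0.0878}]'; python3 -c "
from h import *
S=imaging.get_image('side');cv2.imwrite('pics/s2.png',S['pixels'][150:350,150:400].repeat(3,0).repeat(3,1))
o=ctrl.get_obs();m=R.from_rotvec(o['orientation']).as_matrix();print(o['ee_pos'],np.degrees(np.arctan2(m[1,1],m[0,1])))"
```

```text
t: 2.25
ee_pos: [443.7, 224.7, 75.3]
orientation: [1.001, 2.976, 0.002]
ft_force: [-1.3, 0.6, 0.8]
width: 87.5
[443.82216713 224.65156832  75.46861042] 52.802866108323414
```

View pics/s2.png

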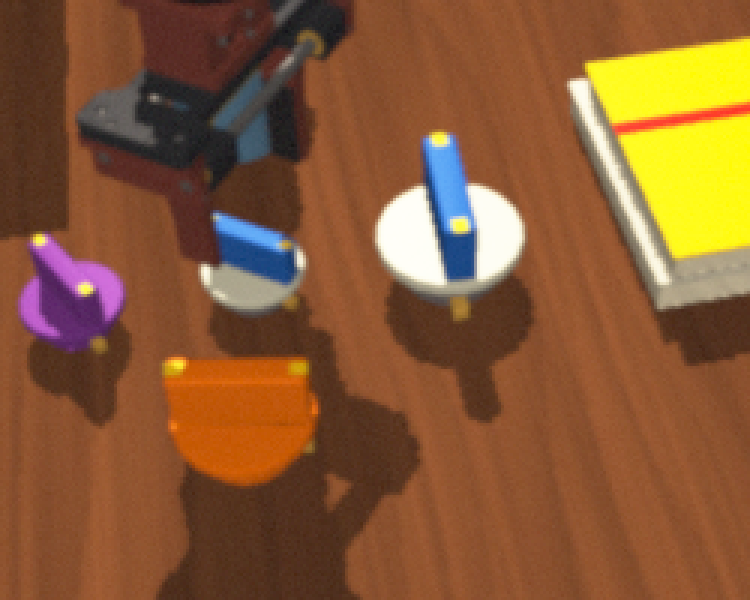

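The fingers are straddling the small blue bar at crop (255,245), clear of the neighbouring caps. Going down to z 28.

```bash
python3 -m pendant '[{"dp":[-0.001,0.0005,-0.02],"turn":[0,0,0],"claw":0.0878},{"dp":[-0.001,0.0005,-0.04],"turn":[0,0,0],"claw":0.0878},{"dp":[-0.001,0.0005,-0.047],"turn":[0,0,0],"claw":0.0878},{"dp":[-0.001,0.0005,-0.047],"turn":[0,0,0],"claw":0.0878},{"dp":[-0.001,0.0005,-0.047],"turn":[0,0,0],"claw":0.0878},{"dp":[-0.001,0.0005,-0.047],"turn":[0,0,0],"claw":0.0878}]'
```

```text
t: 2.9
ee_pos: [442.7, 224.7, 28.1]
orientation: [1.002, 2.976, 0.002]
ft_force: [0.3, -1.2, -0.8]
width: 87.8
```

```bash
python3 -m pendant '[{"dp":[0,0,0],"turn":[0,0,0],"claw":0.04},{"dp":[0,0,0],"turn":[0,0,0],"claw":0.02},{"dp":[0,0,0],"turn":[0,0,0],"claw":0.005},{"dp":[0,0,0],"turn":[0,0,0],"claw":0.005},{"dp":[0,0,0],"turn":[0,0,0],"claw":0.005},{"dp":[0,0,0],"turn":[0,0,0],"claw":0.005},{"dp":[0,0,0],"turn":[0,0,0],"claw":0.005},{"dp":[0,0,0],"turn":[0,0,0],"claw":0.005}]'
```

```text
t: 3.7
ee_pos: [442.0, 224.4, 27.1]
orientation: [-1.003, -2.977, 0.0]
ft_force: [0.1, -0.5, -0.0]
width: 26.9
```

```bash
python3 -m pendant '[{"dp":[0,0,0],"turn":[0,0,0],"claw":0.0},{"dp":[0,0,0],"turn":[0,0,0],"claw":0.0},{"dp":[0,0,0],"turn":[0,0,0],"claw":0.0},{"dp":[0,0,0],"turn":[0,0,0],"claw":0.0},{"dp":[0,0,0],"turn":[0,0,0],"claw":0.0}]'
```

```text
t: 4.2
ee_pos: [442.0, 224.4, 27.1]
orientation: [1.003, 2.977, 0.0]
ft_force: [0.5, 0.3, -0.9]
width: 13.7
```

Gripped, width 13.7. Lifting, then checking.

```bash
python3 -m pendant '[{"dp":[0,0,0.02],"turn":[0,0,0],"claw":0.0},{"dp":[0,0,0.06],"turn":[0,0,0],"claw":0.0},{"dp":[0,0,0.1],"turn":[0,0,0],"claw":0.0},{"dp":[0,0,0.1],"turn":[0,0,0],"claw":0.0},{"dp":[0,0,0.1],"turn":[0,0,0],"claw":0.0},{"dp":[0,0,0.1],"turn":[0,0,0],"claw":0.0}]'; python3 -c "
from h import *
S=imaging.get_image('side');cv2.imwrite('pics/s3.png',S['pixels'][50:300,100:400].repeat(2,0).repeat(2,1))
o=ctrl.get_obs();m=R.from_rotvec(o['orientation']).as_matrix();print(o['ee_pos'],np.degrees(np.arctan2(m[1,1],m[0,1])),o['qpos'].round(2))"
```

```text
t: 4.8
ee_pos: [441.0, 223.9, 125.9]
orientation: [-1.002, -2.976, 0.002]
ft_force: [-0.0, -0.1, -1.2]
width: 14.0
[440.80354719 223.83001682 125.64005945] 52.768763716108445 [ 0.45  0.38  1.98  0.    0.78 -0.48]
```

View pics/s3.png

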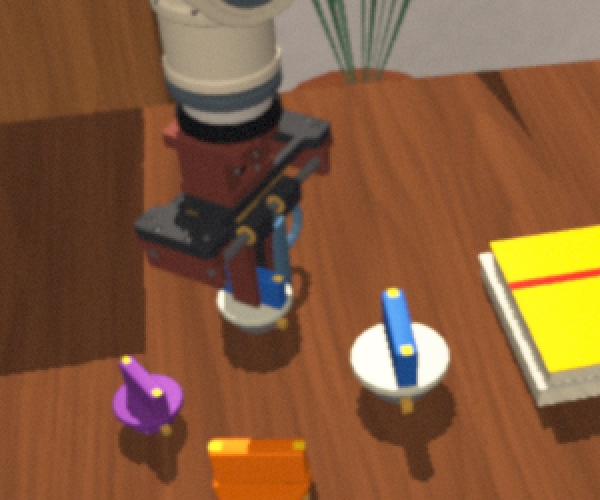

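Cap is held straight and level. Moving over to the well.

```bash
python3 -m pendant '[{"dp":[0.003,-0.03,0.01],"turn":[0,0,0.03],"claw":0.0},{"dp":[0.006,-0.07,0.01],"turn":[0,0,0.06],"claw":0.0},{"dp":[0.011,-0.12,0.01],"turn":[0,0,0.1],"claw":0.0},{"dp":[0.016,-0.17,0.01],"turn":[0,0,0.13],"claw":0.0},{"dp":[0.02,-0.22,0.01],"turn":[0,0,0.13],"claw":0.0},{"dp":[0.025,-0.27,0.01],"turn":[0,0,0.13],"claw":0.0},{"dp":[0.03,-0.31,0.01],"turn":[0,0,0.13],"claw":0.0},{"dp":[0.031,-0.329,0.01],"turn":[0,0,0.13],"claw":0.0}]'; python3 -m pendant '[{"dp":[0,-0.0,0],"turn":[0,0,0],"claw":0.0},{"dp":[0,0,0],"turn":[0,0,0],"claw":0.0},{"dp":[0,0,0],"turn":[0,0,0],"claw":0.0},{"dp":[0,0,0],"turn":[0,0,0],"claw":0.0}]'
python3 -c "
from h import *
S=imaging.get_image('side');W=imaging.get_image('wrist');cv2.imwrite('pics/s4.png',np.hstack([cv2.resize(S['pixels'][230:480,180:480],(400,333)),cv2.resize(W['pixels'],(400,333))]))
cv2.imwrite('pics/w4.png',W['pixels'])
cv2.imwrite('pics/t4.png',imaging.get_image('top')['pixels'])
o=ctrl.get_obs();m=R.from_rotvec(o['orientation']).as_matrix();print(o['ee_pos'],np.degrees(np.arctan2(m[1,1],m[0,1])),m[:,2],o['qpos'].round(2),o['ft_force'])"
```

```text
t: 5.65
ee_pos: [472.5, -107.6, 135.7]
orientation: [-0.811, -3.033, 0.001]
ft_force: [-0.1, 0.4, -1.8]
width: 13.6
t: 6.05
ee_pos: [472.6, -103.4, 136.7]
orientation: [-0.805, -3.036, -0.0]
ft_force: [0.8, -0.1, -2.0]
width: 13.7
[ 472.99449403 -103.80968667  137.12108946] 60.297657423572815 [-5.63291079e-05  4.04301195e-05 -9.99999998e-01] [-0.24  0.35  2.    0.    0.8  -1.29] [-0.13842663  0.44828554 -1.29829842]
```

View pics/s4.png

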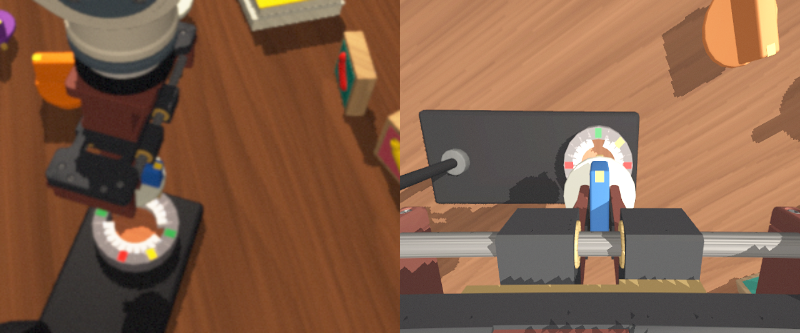

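View pics/t4.png

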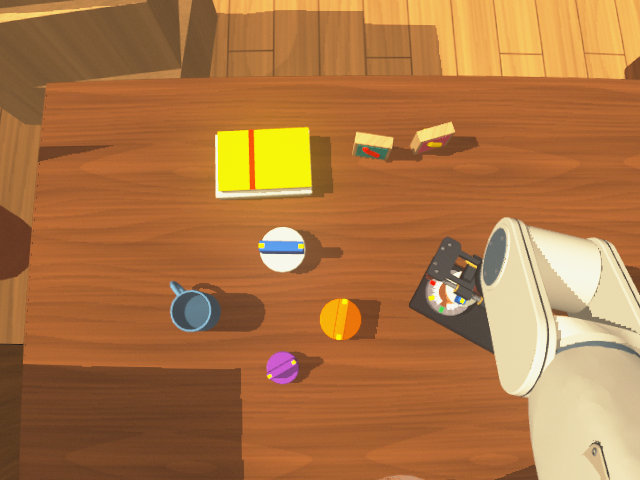

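The cap is over the well and bar and green mark line up in the wrist view (wrist px ≈318). Descending to just above the rim with a small correction, then re-measuring.

```bash
python3 -m pendant '[{"dp":[-0.001,-0.0015,-0.02],"turn":[0,0,0],"claw":0.0},{"dp":[-0.001,-0.0015,-0.045],"turn":[0,0,0],"claw":0.0},{"dp":[-0.001,-0.0015,-0.062],"turn":[0,0,0],"claw":0.0},{"dp":[-0.001,-0.0015,-0.062],"turn":[0,0,0],"claw":0.0},{"dp":[-0.001,-0.0015,-0.062],"turn":[0,0,0],"claw":0.0},{"dp":[-0.001,-0.0015,-0.062],"turn":[0,0,0],"claw":0.0}]'
python3 - <<'E'
from h import *
P=[];A=[]
for i in range(3):
    S=imaging.get_image('side'); o=ctrl.get_obs();m=R.from_rotvec(o['orientation']).as_matrix();P.append(o['ee_pos']);A.append(np.degrees(np.arctan2(m[1,1],m[0,1])))
W=imaging.get_image('wrist')
print(np.mean(P,0),A,o['ft_force'])
cv2.imwrite('pics/s5.png',np.hstack([cv2.resize(S['pixels'][300:450,200:380],(400,333)),cv2.resize(W['pixels'],(400,333))]))
for n,lo,hi in (("yel",(20,60,120),(38,255,255)),("grn",(45,80,60),(85,255,255)),("red",(0,140,120),(8,255,255))):
    for b in blobs(W["pixels"],lo,hi,(240,160,400,320),10): print(n,b[0],b[1],plane(W,b[1],41).round(1), plane(W,b[1],100).round(1))
E
```

```text
t: 6.8
ee_pos: [472.7, -106.1, 76.0]
orientation: [0.806, 3.035, 0.0]
ft_force: [-0.3, 1.1, -2.3]
width: 13.7
[ 472.70278451 -106.21164863   76.06930573] [np.float64(60.233275058840675), np.float64(60.226901315524614), np.float64(60.22179668766205)] [ 0.34895278  0.69272717 -1.33759064]
yel 246 [364.21 219.55] [462.  -68.5  41. ] [447.  -69.5 100. ]
yel 16 [319.19 224.31] [451.  -93.8  41. ] [439.2 -87.3 100. ]
yel 208 [319.  253.5] [ 467.2 -103.2   41. ] [450.6 -93.9 100. ]
grn 216 [320.5 201.5] [439.2 -86.1  41. ] [430.9 -81.9 100. ]
red 150 [258.11 260.47] [ 452.1 -138.8   41. ] [ 440.  -118.9  100. ]
red 18 [379.56 256.06] [487.6 -71.   41. ] [464.9 -71.3 100. ]
```

View pics/s5.png

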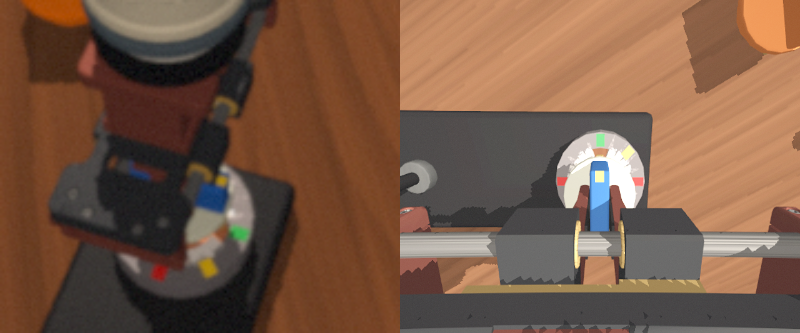

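The wrist view puts the cap centre at (472.8, −106.7), which agrees with the arm reading. I'll correct by (−1, +1) mm and lower in steps.

```bash
python3 -m pendant '[{"dp":[-0.001,0.001,0],"turn":[0,0,0],"claw":0.0},{"dp":[-0.001,0.001,0],"turn":[0,0,0],"claw":0.0},{"dp":[-0.001,0.001,-0.004],"turn":[0,0,0],"claw":0.0},{"dp":[-0.001,0.001,-0.008],"turn":[0,0,0],"claw":0.0},{"dp":[-0.001,0.001,-0.011],"turn":[0,0,0],"claw":0.0},{"dp":[-0.001,0.001,-0.012],"turn":[0,0,0],"claw":0.0},{"dp":[-0.001,0.001,-0.012],"turn":[0,0,0],"claw":0.0}]'
```

```text
t: 7.7
ee_pos: [470.8, -105.1, 62.8]
orientation: [-0.807, -3.035, 0.0]
ft_force: [-0.1, -0.5, -2.4]
width: 13.6
```

The plug is 5 mm in with no contact force. Continuing.

```bash
python3 -m pendant '[{"dp":[0.0005,0,-0.003],"turn":[0,0,0],"claw":0.0},{"dp":[0.0005,0,-0.006],"turn":[0,0,0],"claw":0.0},{"dp":[0.0005,0,-0.009],"turn":[0,0,0],"claw":0.0},{"dp":[0.0005,0,-0.012],"turn":[0,0,0],"claw":0.0},{"dp":[0.0005,0,-0.012],"turn":[0,0,0],"claw":0.0},{"dp":[0.0005,0,-0.012],"turn":[0,0,0],"claw":0.0}]'
```

```text
t: 8.3
ee_pos: [471.4, -105.1, 51.0]
orientation: [-0.807, -3.036, 0.0]
ft_force: [0.0, -0.4, -2.7]
width: 13.6
```

```bash
python3 -c "
from h import *
S=imaging.get_image('side');W=imaging.get_image('wrist');cv2.imwrite('pics/s6.png',np.hstack([cv2.resize(S['pixels'][300:450,200:380],(400,333)),cv2.resize(W['pixels'],(400,333))]))
o=ctrl.get_obs();m=R.from_rotvec(o['orientation']).as_matrix();print(o['ee_pos'],np.degrees(np.arctan2(m[1,1],m[0,1])),o['ft_force'],o['moment'])"
```

```text
[ 471.54294212 -105.12313981   51.16310989] 60.2187177315898 [-0.25211465  0.1530204  -2.36665937] [-0.01209001  0.00367719  0.00543164]
```

View pics/s6.png

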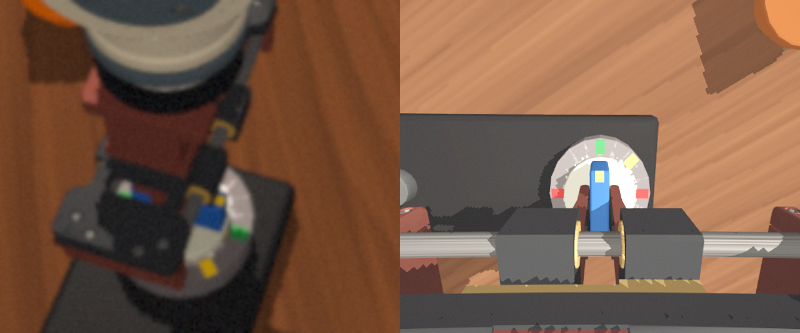

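Nearly home at z 51, with no contact yet. I'll lower in 1 mm steps until the flange touches the rim.

```bash
python3 -m pendant '[{"dp":[0,0,-0.001],"turn":[0,0,0],"claw":0.0},{"dp":[0,0,-0.001],"turn":[0,0,0],"claw":0.0},{"dp":[0,0,-0.001],"turn":[0,0,0],"claw":0.0}]';python3 -m pendant '[{"dp":[0,0,-0.001],"turn":[0,0,0],"claw":0.0},{"dp":[0,0,-0.001],"turn":[0,0,0],"claw":0.0},{"dp":[0,0,-0.001],"turn":[0,0,0],"claw":0.0}]'
```

```text
t: 8.7
ee_pos: [471.5, -105.1, 50.1]
orientation: [0.807, 3.036, 0.0]
ft_force: [-0.2, -0.1, -1.6]
width: 14.1
t: 9.0
ee_pos: [471.5, -105.1, 50.0]
orientation: [0.807, 3.036, -0.0]
ft_force: [-3.2, 0.7, 12.9]
width: 13.5
```

Flange contact at z=50.0, as predicted for fully home, with 13 N. I'll ease off slightly and start the clockwise twist (−0.789 rad in total) in stages.

```bash
python3 -m pendant '[{"dp":[0,0,0.0005],"turn":[0,0,0],"claw":0.0},{"dp":[0,0,0.0005],"turn":[0,0,-0.07],"claw":0.0},{"dp":[0,0,0.0005],"turn":[0,0,-0.14],"claw":0.0},{"dp":[0,0,0.0005],"turn":[0,0,-0.21],"claw":0.0},{"dp":[0,0,0.0005],"turn":[0,0,-0.28],"claw":0.0},{"dp":[0,0,0.0005],"turn":[0,0,-0.35],"claw":0.0},{"dp":[0,0,0.0005],"turn":[0,0,-0.4],"claw":0.0},{"dp":[0,0,0.0005],"turn":[0,0,-0.4],"claw":0.0}]'
python3 -c "
from h import *
S=imaging.get_image('side');W=imaging.get_image('wrist');cv2.imwrite('pics/s7.png',np.hstack([cv2.resize(S['pixels'][300:450,200:380],(400,333)),cv2.resize(W['pixels'],(400,333))]))
o=ctrl.get_obs();m=R.from_rotvec(o['orientation']).as_matrix();print(o['ee_pos'],np.degrees(np.arctan2(m[1,1],m[0,1])),o['ft_force'],o['moment'])"
```

```text
t: 9.8
ee_pos: [471.9, -105.4, 50.1]
orientation: [1.395, 2.814, -0.0]
ft_force: [-0.5, -2.0, 6.0]
width: 13.4
[ 471.90220832 -105.36587373   50.06243802] 37.35069535926107 [-0.56943574 -1.20274311  5.36347935] [-0.1980228   0.35067209  0.02474545]
```

View pics/s7.png

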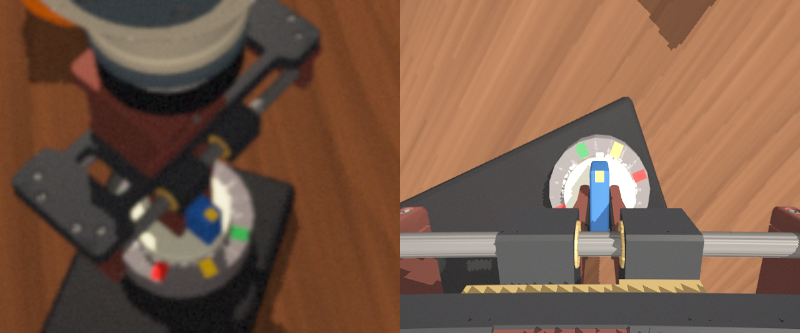

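The bar is now midway between green and yellow, the cap is following the gripper, and 5–6 N holds it down on the rim. Twisting the remaining ≈0.388 rad.

```bash
python3 -m pendant '[{"dp":[0,0,0],"turn":[0,0,-0.07],"claw":0.0},{"dp":[0,0,0],"turn":[0,0,-0.14],"claw":0.0},{"dp":[0,0,0],"turn":[0,0,-0.21],"claw":0.0},{"dp":[0,0,0],"turn":[0,0,-0.28],"claw":0.0},{"dp":[0,0,0],"turn":[0,0,-0.34],"claw":0.0},{"dp":[0,0,0],"turn":[0,0,-0.38],"claw":0.0},{"dp":[0,0,0],"turn":[0,0,-0.388],"claw":0.0},{"dp":[0,0,0],"turn":[0,0,-0.388],"claw":0.0}]'
cat > chk.py <<'E'
from h import *
import sys
S=imaging.get_image('side');W=imaging.get_image('wrist');n=sys.argv[1]
cv2.imwrite(f'pics/{n}.png',np.hstack([cv2.resize(S['pixels'][300:450,200:380],(400,333)),cv2.resize(W['pixels'][140:340,200:440],(400,333))]))
o=ctrl.get_obs();m=R.from_rotvec(o['orientation']).as_matrix();print(o['t'],o['ee_pos'],np.degrees(np.arctan2(m[1,1],m[0,1])),o['ft_force'],o['moment'],o['width'])
# angles: colour blobs from the wrist, marks at z 41, bar end at z 76
c=np.array([471.7,-105.2])
for nm,lo,hi in (("yel",(20,60,120),(38,255,255)),("grn",(45,80,60),(85,255,255)),("red",(0,140,120),(8,255,255))):
    for b in blobs(W["pixels"],lo,hi,(240,160,400,320),30):
        for z in (41,76):
            p=plane(W,b[1],z)[:2];v=p-c;print(nm,b[0],b[1],z,p.round(1),"r",np.hypot(*v).round(1),"ang",np.degrees(np.arctan2(v[1],v[0])).round(1))
E
python3 chk.py s8
```

```text
t: 10.7
ee_pos: [471.5, -105.5, 50.1]
orientation: [1.909, 2.494, -0.001]
ft_force: [-2.2, -2.9, 6.5]
width: 13.9
10.8 [ 471.55661504 -105.4943263    50.06793745] 15.153585548244237 [-2.89760241 -1.28277957  6.74269076] [-0.3509904   0.46470773  0.15224997] 13.715770374107569
yel 358 [318.69 211.31] 41 [461.6 -68.9] r 37.6 ang 105.5
yel 358 [318.69 211.31] 76 [459.9 -62.7] r 44.1 ang 105.5
yel 208 [318.56 254.05] 41 [467.7 -91.8] r 14.0 ang 106.5
yel 208 [318.56 254.05] 76 [464.8 -80.9] r 25.3 ang 106.0
grn 280 [268.82 231.68] 41 [438.7 -86.6] r 37.8 ang 150.5
grn 280 [268.82 231.68] 76 [441.7 -76.8] r 41.3 ang 136.6
red 265 [368.85 231.75] 41 [490.5 -72.7] r 37.6 ang 60.0
red 265 [368.85 231.75] 76 [482.9 -65.7] r 41.1 ang 74.2
```

View pics/s8.png

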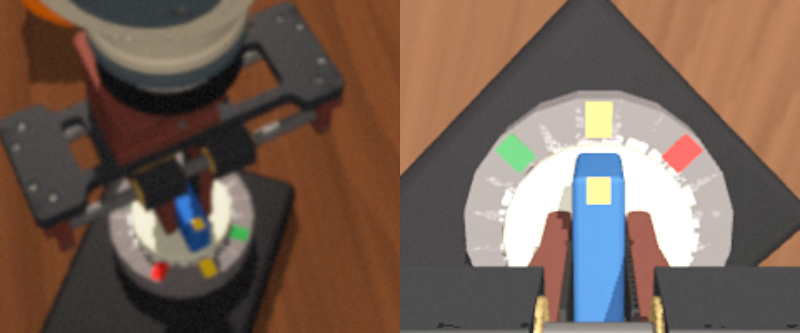

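The bar end (319,254) sits in line with the yellow mark (319,211), to within about 0.5°. Holding a moment to confirm it stays steady.

```bash
python3 -m pendant '[{"dp":[0,0,0],"turn":[0,0,0],"claw":0.0},{"dp":[0,0,0],"turn":[0,0,0],"claw":0.0},{"dp":[0,0,0],"turn":[0,0,0],"claw":0.0},{"dp":[0,0,0],"turn":[0,0,0],"claw":0.0},{"dp":[0,0,0],"turn":[0,0,0],"claw":0.0},{"dp":[0,0,0],"turn":[0,0,0],"claw":0.0},{"dp":[0,0,0],"turn":[0,0,0],"claw":0.0},{"dp":[0,0,0],"turn":[0,0,0],"claw":0.0}]'; python3 chk.py s9; python3 -c "
from h import *
cv2.imwrite('pics/t9.png',imaging.get_image('top')['pixels'])"
```

```text
t: 11.6
ee_pos: [471.6, -105.5, 50.1]
orientation: [1.909, 2.494, -0.0]
ft_force: [-1.9, -2.9, 7.2]
width: 13.7
11.7 [ 471.54647435 -105.49955886   50.04738858] 15.152757530054094 [-2.38583097 -1.80495524  6.94773391] [-0.41678249  0.55237368  0.06588315] 13.669586063287367
yel 350 [318.83 211.07] 41 [461.7 -68.8] r 37.8 ang 105.4
yel 350 [318.83 211.07] 76 [459.9 -62.6] r 44.2 ang 105.5
yel 208 [318.56 254.05] 41 [467.7 -91.8] r 14.0 ang 106.5
yel 208 [318.56 254.05] 76 [464.8 -80.9] r 25.3 ang 106.0
grn 280 [268.82 231.68] 41 [438.7 -86.6] r 37.8 ang 150.5
grn 280 [268.82 231.68] 76 [441.7 -76.8] r 41.3 ang 136.6
red 260 [368.84 231.73] 41 [490.4 -72.7] r 37.6 ang 60.1
red 260 [368.84 231.73] 76 [482.9 -65.7] r 41.1 ang 74.2
```

View pics/t9.png

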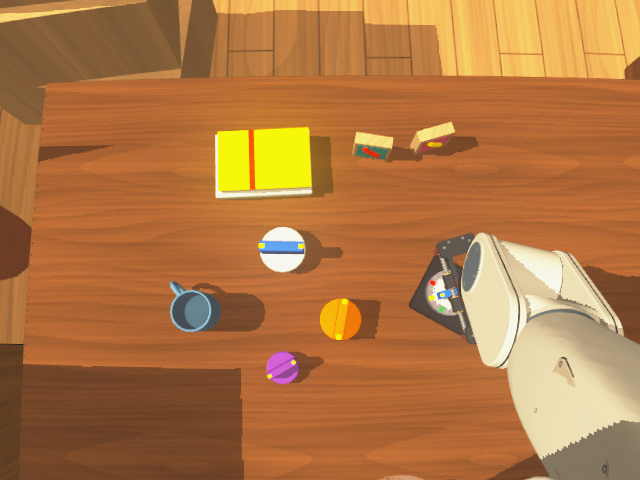

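The hold is steady. Books (265,160), tiles (373,147) and (433,138), and mug (195,311) are where they started. Handing in.

```bash
python3 -c "
from workcell import ctrl
print(ctrl.close_job())"
```

```text
the job is handed in; nothing more can be done
None
```

The small white cap is in the lamp's well, twisted to the yellow test marks and still gripped there. I handed the job in at about 11.7 s.

**What I did:** I gripped the bar slightly above the given point, because at that point the fingertips would have hit the flange. I lowered the cap along the green marks until the flange touched the rim at tool height 50.0 mm, about where I expected. Then I turned it about 45° clockwise in two stages.

**Last checks:**
- **Alignment:** the gripper had turned 45.1° from the entry position. In the wrist view, the bar end read 106.0° and the yellow mark 105.4°.
- **Steadiness:** position and angle stayed the same over a 0.8 s hold, with about 7 N still pressing the cap onto the rim.
- **Lock:** the cap stayed about 25° short of the click point.
- **Surroundings:** the tiles, books, mug and other caps look unmoved in the top view.

**Not settled:** I couldn't read the contact joint directly, so its position is inferred from the cap's angle. The twisting moment read 0.15 N m, then 0.07 N m, against 0.13 N m expected. I put that down to sensor noise, since the pose didn't change.

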